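# Put away the heat sink and stack the component trays

### The job

Put the finned heat sink away in the empty undivided tray, then stack the deep divided tray on that tray and the shallow divided tray on top, each seated fully home inside the four corner lugs of the tray below. Lower everything gently rather than dropping it, leave the bottom tray where it stands, and do not disturb the multimeter or the roll of tape.

Things in the scene. Friction and masses are not known exactly. Their poses are not given: they have to be found in the camera images.
- base_rim (a point): Bottom tray: empty, undivided grey plastic, body 110 x 160 mm outside, 55 mm high to the rim, walls and floor 4 mm, loose on the bench, 0.75 kg, a lug at each corner. Point: centre of its rim plane, 55 mm above its underside; x along its short side, y along its long side, z up; its yaw and yaw + pi are equivalent.
- deep_mid (a point): Deep divided tray: grey plastic, 110 x 160 mm outside, straight-sided to a flat foot, 55 mm high to the rim, 0.35 kg, lugs at the top corners. A rib 12 mm thick along x crosses its middle (y = 0), top 2 mm below the rim: pinch it there from above, fingers closing along y. Point: tray centre, 27.5 mm above its underside; x short side, y long, z up; half-turn symmetric.
- shallow_mid (a point): Shallow divided tray: like the deep divided tray in plan, rib and lugs, but only 40 mm high to the rim (rib top at 38 mm, floor 4 mm), 0.3 kg. Point: its centre, 20 mm above its underside; x along its short side, y along its long side, z up; its yaw and yaw + pi are equivalent.
- sink_mid (a point): Finned aluminium heat sink block, 70 mm long (x) x 45 mm wide (y) x 40 mm high, fins upward, about 0.2 kg. Grip across the 45 mm width. The point is its centre, 20 mm above its underside; x along its length.
- base_tray: the bottom tray; origin at the centre of its underside. Each tray has at its corners L-shaped lugs (3 mm thick, 28 mm along each side) rising 14 mm above the rim: 8 mm upright, 2.5 mm clear of a seated tray all round, then a flared lead-in that catches about 5 mm more. Over the lugs a tray measures about 132 x 182 mm.
- deep_tray: the deep divided tray; origin at the centre of its underside. Walls and floor 4 mm; the cells beside the rib are each 102 x 70 mm, clear for 45 mm from the rib; small parts, fastened down, stand at the end walls. Seated, its foot rests on the rim of the tray below, inside the lugs.
- shallow_tray: the shallow divided tray; origin at the centre of its underside. Cells as in the deep divided tray. Seated, its foot rests on the rim of the deep divided tray.
- heat_sink: the heat sink; origin at the centre of its underside
- meter: bystander: black hand-held multimeter lying flat, 130 (x) x 66 x 46 mm; origin at the centre of its underside
- tape_roll: bystander: black roll of tape lying flat, 76 mm across, 24 mm high; origin at the centre of its underside
Mind the look-alikes: they are no part of the job. What is shaped like the deep_tray but red is not meant.

How it is judged:
On the way, in this order (a step that is already met when the one before it is completed fails the run):
1. the heat sink lies in the bottom tray, below its rim, released (x of sink_mid in the frame of base_rim between -0.05 and 0.05 m and y of sink_mid in the frame of base_rim between -0.075 and 0.075 m and z of sink_mid in the frame of base_rim between -0.045 and -0.02 m and contact force between the fingers and heat_sink below 0.1 N), for 0.2 s.
2. the deep tray is seated inside the bottom tray's lugs, released (x of sink_mid in the frame of base_rim between -0.05 and 0.05 m and y of sink_mid in the frame of base_rim between -0.075 and 0.075 m and z of sink_mid in the frame of base_rim between -0.045 and -0.02 m and horizontal distance between deep_mid and base_rim below 0.005 m and angle between the y axis of deep_mid and the y axis of base_rim, either way round below 0.05 rad and angle between the z axis of deep_mid and the z axis of base_rim, either way round below 0.025 rad and z of deep_mid in the frame of base_rim between 0.0245 and 0.0305 m and contact force between the fingers and deep_tray below 0.1 N), for 0.2 s.
3. the shallow tray is seated inside the deep tray's lugs, released (x of sink_mid in the frame of base_rim between -0.05 and 0.05 m and y of sink_mid in the frame of base_rim between -0.075 and 0.075 m and z of sink_mid in the frame of base_rim between -0.045 and -0.02 m and horizontal distance between deep_mid and base_rim below 0.005 m and angle between the y axis of deep_mid and the y axis of base_rim, either way round below 0.05 rad and angle between the z axis of deep_mid and the z axis of base_rim, either way round below 0.025 rad and z of deep_mid in the frame of base_rim between 0.0245 and 0.0305 m and horizontal distance between shallow_mid and deep_mid below 0.005 m and angle between the y axis of shallow_mid and the y axis of deep_mid, either way round below 0.05 rad and angle between the z axis of shallow_mid and the z axis of deep_mid, either way round below 0.025 rad and z of shallow_mid in the frame of deep_mid between 0.0445 and 0.0505 m and contact force between the fingers and shallow_tray below 0.1 N), for 0.2 s.
At the end, for the whole second after the job is handed in: Heat sink in the bottom tray, its centre 20 to 45 mm below the rim; each upper tray within 5 mm of centred on the one below, 3 mm of seated height, 0.05 rad in yaw (either way round), 0.025 rad of parallel; bottom tray upright, moved under 30 mm; all at rest (x of sink_mid in the frame of base_rim between -0.05 and 0.05 m and y of sink_mid in the frame of base_rim between -0.075 and 0.075 m and z of sink_mid in the frame of base_rim between -0.045 and -0.02 m and horizontal distance between deep_mid and base_rim below 0.005 m and angle between the y axis of deep_mid and the y axis of base_rim, either way round below 0.05 rad and angle between the z axis of deep_mid and the z axis of base_rim, either way round below 0.025 rad and z of deep_mid in the frame of base_rim between 0.0245 and 0.0305 m and horizontal distance between shallow_mid and deep_mid below 0.005 m and angle between the y axis of shallow_mid and the y axis of deep_mid, either way round below 0.05 rad and angle between the z axis of shallow_mid and the z axis of deep_mid, either way round below 0.025 rad and z of shallow_mid in the frame of deep_mid between 0.0445 and 0.0505 m and linear speed of each of heat_sink, deep_tray, shallow_tray, base_tray below 0.02 m/s and angle between base_tray's own z axis and vertical below 0.03 rad and distance of base_tray from where it was at the start of the episode below 0.03 m); the robot touches nothing.
It fails at once if the deep tray is dropped or slammed onto the stack (over 0.5 m/s in the last 30 mm) (horizontal distance between deep_mid and base_rim below 0.02 m and z of deep_mid in the frame of base_rim below 0.0575 m and linear speed of deep_tray above 0.5 m/s).
It fails at once if the shallow tray is dropped or slammed onto the stack (over 0.5 m/s in the last 30 mm) (horizontal distance between shallow_mid and deep_mid below 0.02 m and z of shallow_mid in the frame of deep_mid below 0.0775 m and linear speed of shallow_tray above 0.5 m/s).
It fails at once if the heat sink is dropped into the bottom tray (over 0.6 m/s below the rim) (horizontal distance between sink_mid and base_rim below 0.06 m and z of sink_mid in the frame of base_rim below 0 m and linear speed of heat_sink above 0.6 m/s).
It fails at once if the bottom tray is shoved more than 30 mm (distance of base_tray from where it was at the start of the episode above 0.03 m).
It fails at once if the multimeter or the roll of tape is moved more than 25 mm (distance of any of meter, tape_roll from where it was at the start of the episode above 0.025 m).
It also fails if it takes over 72 s, if anything falls off the work surface, if the arm or the gripper's body presses on something with over 40 N, if the wrist force passes 120 N, or if a joint passes its speed limit or range.

### The arm

A 6-joint arm with a two-finger parallel gripper is mounted at the origin on the work surface. World frame = base frame: x ahead of the robot, y to its left, z up, the work surface at z = 0. Lengths are in m, angles in rad, forces in N, time in s.
With the tool pointing down it reaches from about 0.375 to 0.9 m from the base axis. Payload 3.1 kg.
Tool frame: the origin (TCP) lies where the fingers leave the gripper's body, on its centre line; the fingertips stand 73 mm ahead of it and the grasp point (between the pads) lies 54 mm ahead of it; z points along the fingers, y is the line along which they close (so a half turn about z gives the same grasp; the last joint's range is limited). The gripper opens to 85 mm and grips with 20 to 120 N. Pads are 22 mm wide; open, the fingers measure 114 mm over their backs; the gripper's body (76 mm by 85 mm) begins 54 mm behind the grasp point. The pads swing forward as they close: fully open they stand 13 mm farther back than shut.
Start: joints at [-1.28, 0.527, 1.433, -0, 1.181, -0.178], TCP at [0.282, -0.558, 0.304] pointing down, gripper open.
Joint ranges: [-3.08, 3.08], [-0.75, 2.2], [0.22, 2.44], [-1.43, 4.57], [0, 2.65], [-2.85, 2.85]. Speed limits (rad/s): [2.79, 2.79, 3.14, 3.14, 3.14, 3.14].

### API

Orientations are given as a unit quaternion [x, y, z, w].
In Python, from station import manip gives the robot as it stands.
- The arm moves only by the tool step_arm, never from a script. Its argument "moves" is one flat list of numbers, 5 for each row, row after row: the opening, from 0 (shut) to 1 (fully open), then the shift along the world's x, y, z scaled (see below), then the turn about the world's z scaled (see below). In form: [fingers, x, y, z, yaw, fingers, x, y, z, yaw, ...]. A call has 1 to 12 rows; each row is the pose to reach, as a shift and turn from the pose commanded when the call began, turning the shorter way round; what a row does not reach only later rows make up. The controller multiplies each number of a shift by 200 mm and each number of a turn by pi rad. A row lasts 1/8 s, in which the tool goes at most 62.5 mm and 10.7 degrees, less where a joint would pass 70% of its speed; a pose out of reach is approached as far as the arm can. A call with a number of a shift or a turn outside -1 to 1 is refused whole. A call with a gripper value outside its range is refused whole. The fingers move at their own pace and stop on an object; "grip_force" is the grip in N (left out, the last holds). Time passes only in rows, so rows that repeat a pose let the fingers close. It gives the time, the measured TCP pose, the force, the opening and the grip force at its end, in the units of the state.
- manip.sense(): the state, without advancing time (a new reading comes with each control period).
- manip.snapshot(name): name is "scene" or "side" or "wrist"; returns a dict with "color" (384x512x3 uint8, blue, green, red), "z_map" (384x512 float32, m along the optical axis (not along the pixel's ray), 0 where there is no reading), "fovy" (degrees; the focal length in pixels is half the picture's height over the tangent of half this angle, whatever the lens; pixels are square), "cx", "cy" (the principal point, pixels), "R" (3x3) and "t" (3): a world point X has camera coordinates R X + t; the wrist camera has in their place "mount" (4x4, takes a point from camera to tool coordinates, whose origin is the TCP and whose axes are the flange's). Camera axes: x right, y down, z forward; pixel columns grow to the right and rows downward; lengths in m; the calibration is good to about 2 mm. A picture is of the moment at which its call begins: read the wrist's pose just before it.
- manip.sign_off(): hands the job in; it is judged then, once.
The state is a dict: "t": time; "q": joint angles; "qd": joint speeds; "tau": joint torques, N m; "tcp_pos": TCP position; "tool_rot": TCP orientation; "force": force on the tool from outside, world axes, zero at the start; "ft_torque": the same for the moment, N m; "finger_gap": opening from 0.0 (shut) to 1.0 (fully open); "gripper_force": force on a finger pad.
Only numpy, scipy, OpenCV 4.12 (cv2) and the standard library are available. Lean on these libraries where they do the work, as an engineer would, in place of code of your own. Each camera call takes 0.05 s, during which the arm holds its last target. There are 200 camera calls.

## Working session

There is one attempt and no reset: what is moved stays moved. The work goes in short steps, Python scripts to look and compute and a tool call to move; the robot and the scene stay as the last step left them, time stands still between calls to the robot, and variables do not carry over. Pictures are saved under pics/ and viewed, at most 10 in all, crops included, and the job is handed in when it is done.

Besides the shell and the picture viewer there is one more tool, called by a JSON object that holds its "api" and its "payload". step_arm: Moves the arm, as the interface text tells. Its arguments: {"type":"object","properties":{"moves":{"type":"array","items":{"type":"number"}},"grip_force":{"type":"number"}},"required":["moves"]}

```bash
mkdir -p pics; cat > h.py <<'E'
import numpy as np, cv2
from station import manip
def snap(n):
    s=manip.sense(); d=manip.snapshot(n); d['s']=s; return d
def cloud(d):
    z=d['z_map']; h,w=z.shape; f=h/2/np.tan(np.radians(d['fovy'])/2)
    v,u=np.mgrid[:h,:w]
    P=np.stack([(u-d['cx'])/f*z,(v-d['cy'])/f*z,z],-1)
    if 'R' in d and d['R'] is not None and 'mount' not in d:
        W=(P-np.array(d['t']).ravel())@np.array(d['R'])
    else:
        from scipy.spatial.transform import Rotation as Ro
        M=np.array(d['mount']); T=P@M[:3,:3].T+M[:3,3]
        W=T@Ro.from_quat(d['s']['tool_rot']).as_matrix().T+np.array(d['s']['tcp_pos'])
    W[z==0]=np.nan
    return W
E
python3 - <<'E'
from h import *
a=[]
for n in ('scene','side'):
    d=snap(n); np.savez(''+n+'.npz',W=cloud(d),c=d['color'])
    cv2.imwrite(f'pics/{n}0.png',cv2.resize(d['color'],(800,600),interpolation=cv2.INTER_CUBIC))
s=manip.sense(); print(s['tcp_pos'],s['tool_rot'],s['force'])
E
```

```text
[ 0.28224677 -0.55706532  0.30303253] [ 9.72660886e-01  2.32227944e-01 -5.95027311e-05 -9.89910314e-04] [ 0.21058531  0.39295976 -0.52758528]
```

View pics/scene0.png

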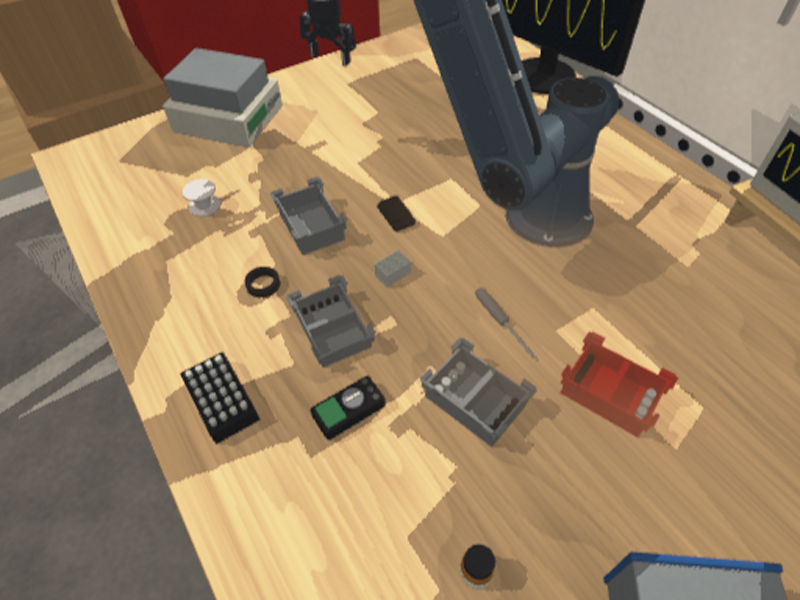

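View pics/side0.png

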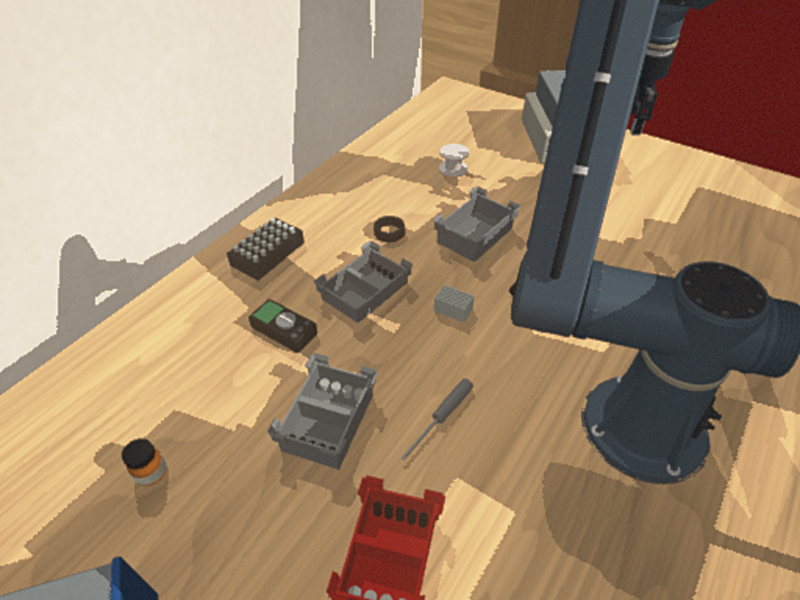

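The scene view shows the empty tray at (310,215), the heat sink at (393,267), and grey divided trays at (333,320) and (478,390). The red look-alike is at (615,385), the meter at (348,405) and the tape at (262,280). I'll get positions from depth.

```bash
python3 - <<'E'
from h import *
for n in ('scene','side'):
    D=np.load(n+'.npz');W=D['W']
    m=(W[...,2]>0.008)&(W[...,2]<0.12)&(W[...,0]>0.2)&(W[...,0]<1.0)&(abs(W[...,1])<0.7)
    k,L,st,_=cv2.connectedComponentsWithStats(m.astype(np.uint8),connectivity=4)
    print(n)
    for i in range(1,k):
        if st[i,4]<120: continue
        P=W[L==i]; z=P[:,2]; c=np.array([st[i,0]+st[i,2]/2,st[i,1]+st[i,3]/2])*800/512
        r=cv2.minAreaRect(P[:,:2].astype(np.float32)*1000)
        print(c.round(),np.round(r[0]),np.round(r[1]),round(r[2],1),'z99',np.percentile(z,[50,80,90,99]).round(3), D['c'][L==i].mean(0).round())
E
```

```text
scene
[244. 128.] [ 498. -696.] [57. 37.] 31.1 z99 [0.056 0.08  0.087 0.092] [108. 123. 122.]
[309. 215.] [ 508. -300.] [182. 130.] 83.8 z99 [0.042 0.055 0.063 0.07 ] [81. 85. 87.]
[199. 195.] [ 699. -517.] [78. 80.] 24.8 z99 [0.054 0.056 0.057 0.06 ] [176. 186. 195.]
[397. 212.] [ 320. -208.] [106.  59.] 85.3 z99 [0.028 0.032 0.033 0.035] [40. 49. 59.]
[393. 267.] [426. -56.] [74. 48.] 6.8 z99 [0.036 0.04  0.041 0.042] [108. 118. 122.]
[262. 281.] [ 687. -191.] [75. 75.] 22.9 z99 [0.021 0.024 0.025 0.028] [44. 52. 60.]
[331. 319.] [616.   2.] [181. 130.] 83.3 z99 [0.034 0.041 0.049 0.055] [82. 86. 89.]
[492. 307.] [307. 156.] [109.  27.] 86.0 z99 [0.022 0.025 0.026 0.029] [ 92. 105. 116.]
[612. 383.] [243. 442.] [131. 181.] 19.5 z99 [0.042 0.055 0.061 0.07 ] [ 55.  72. 135.]
[479. 391.] [471. 306.] [133. 181.] 15.1 z99 [0.042 0.055 0.063 0.07 ] [ 89.  96. 102.]
[220. 397.] [878.  30.] [164.  90.] 90.0 z99 [0.04  0.048 0.051 0.054] [64. 69. 70.]
[348. 407.] [685. 189.] [130.  67.] 0.4 z99 [0.036 0.038 0.042 0.045] [58. 70. 59.]
[477. 566.] [662. 551.] [50. 50.] 68.9 z99 [0.069 0.071 
[... 443 characters left out ...]
5] [73. 83. 90.]
[363. 281.] [619.   1.] [183. 131.] 83.8 z99 [0.032 0.041 0.047 0.055] [81. 87. 93.]
[455. 302.] [428. -55.] [71. 49.] 6.8 z99 [0.037 0.04  0.041 0.043] [105. 115. 117.]
[283. 325.] [685. 191.] [131.  66.] 0.5 z99 [0.036 0.038 0.042 0.046] [63. 79. 79.]
[323. 410.] [474. 308.] [130. 181.] 15.4 z99 [0.042 0.055 0.062 0.07 ] [ 91.  97. 100.]
[438. 420.] [310. 201.] [200.  26.] 87.2 z99 [0.021 0.024 0.026 0.028] [ 87.  95. 101.]
[144. 461.] [657. 551.] [51. 53.] 38.2 z99 [0.06  0.07  0.071 0.073] [51. 68. 87.]
[386. 538.] [246. 442.] [130. 181.] 20.1 z99 [0.048 0.056 0.065 0.069] [ 38.  47. 117.]
[143. 583.] [480. 684.] [ 2. 42.] 52.5 z99 [0.084 0.108 0.114 0.12 ] [58. 43. 33.]
```

{"api": "step_arm", "payload": {"moves": [1,0.25,1,0,-0.112,1,0.25,1,0,-0.112,1,0.25,1,0,-0.112,1,0.25,1,0,-0.112], "grip_force": 40}}

```text
t: 0.6
tcp_pos: [0.3323, -0.3534, 0.3034]
tool_rot: [0.998, 0.06, -0.001, -0.002]
force: [-0.1, -0.7, 0.2]
finger_gap: 1.004
gripper_force: 0.0
```

{"api": "step_arm", "payload": {"moves": [1,0.25,1,0,0,1,0.25,1,0,0,1,0.25,1,0,0,1,0.25,1,0,0]}}

```text
t: 1.1
tcp_pos: [0.3825, -0.155, 0.3038]
tool_rot: [0.998, 0.06, -0.0, -0.0]
force: [-0.1, -0.4, 0.0]
finger_gap: 0.998
gripper_force: 0.0
```

{"api": "step_arm", "payload": {"moves": [1,0.225,0.512,-0.3,0,1,0.225,0.512,-0.62,0,1,0.225,0.512,-0.62,0,1,0.225,0.512,-0.62,0]}}

```text
t: 1.6
tcp_pos: [0.4268, -0.0541, 0.1774]
tool_rot: [0.998, 0.06, -0.003, -0.001]
force: [-0.4, -0.2, -0.1]
finger_gap: 0.998
gripper_force: 0.0
```

{"api": "step_arm", "payload": {"moves": [1,0,0,-0.3,0,1,0,0,-0.47,0,1,0,0,-0.47,0,0,0,0,-0.47,0,0,0,0,-0.47,0,0,0,0,-0.47,0,0,0,0,-0.47,0,0,0,0,-0.47,0,0,0,0,-0.47,0,0,0,0,-0.3,0,0,0,0,0,0,0,0,0,0.15,0]}}

```text
t: 3.1
tcp_pos: [0.4278, -0.0552, 0.2133]
tool_rot: [0.998, 0.059, 0.002, 0.001]
force: [0.8, -0.6, -1.7]
finger_gap: 0.519
gripper_force: 42.5
```

{"api": "step_arm", "payload": {"moves": [0,0.21,-1,0,-0.071,0,0.21,-1,0,-0.071,0,0.21,-1,0,-0.071,0,0.21,-1,0,-0.071]}}

```text
t: 3.6
tcp_pos: [0.4705, -0.2594, 0.2114]
tool_rot: [0.998, -0.055, 0.002, 0.002]
force: [0.0, 0.7, -1.8]
finger_gap: 0.518
gripper_force: 42.4
```

{"api": "step_arm", "payload": {"moves": [0,0.205,-0.22,0,0,0,0.205,-0.22,0,0,0,0.205,-0.22,-0.2,0,0,0.205,-0.22,-0.35,0,0,0.205,-0.22,-0.45,0,0,0.205,-0.22,-0.52,0,0,0.205,-0.22,-0.56,0,0,0.205,-0.22,-0.59,0,0,0.205,-0.22,-0.59,0]}}

```text
t: 4.72
tcp_pos: [0.5107, -0.2993, 0.0923]
tool_rot: [0.999, -0.053, 0.0, 0.0]
force: [-0.1, -0.1, -1.7]
finger_gap: 0.518
gripper_force: 42.4
```

{"api": "step_arm", "payload": {"moves": [0,0,0,-0.01,0,0,0,0,-0.015,0,0,0,0,-0.015,0,0.8,0,0,-0.015,0,0.8,0,0,-0.015,0,0.8,0,0,-0.015,0,0.8,0,0,-0.015,0,0.8,0,0,0.2,0,0.8,0,0,0.5,0,0.8,0,0,0.9,0,0.8,0,0,0.9,0,0.8,0,0,0.9,0]}}

```text
t: 6.22
tcp_pos: [0.511, -0.2995, 0.2737]
tool_rot: [0.999, -0.053, 0.002, 0.001]
force: [0.5, 0.4, -0.1]
finger_gap: 0.804
gripper_force: 0.0
```

```bash
python3 - <<'E'
from h import *
for i in range(1):
    d=snap('wrist'); W=cloud(d); np.savez('w1.npz',W=W,c=d['color'])
    cv2.imwrite('pics/w1.png',d['color'])
    print(np.array(d['mount']).round(3),d['s']['tcp_pos'])
    m=(W[...,2]>0.048)&(W[...,2]<0.075); 
    r=cv2.minAreaRect(W[m][:,:2].astype(np.float32)*1000);print(r,m.sum())
E
```

```text
[[-0.    -0.963 -0.269  0.069]
 [ 1.    -0.    -0.001 -0.   ]
 [ 0.001 -0.269  0.963 -0.07 ]
 [ 0.     0.     0.     1.   ]] [ 0.51096838 -0.29953511  0.2736768 ]
((536.3714599609375, -231.1837158203125), (347.22552490234375, 159.74993896484375), 70.94775390625) 5957
```

View pics/w1.png

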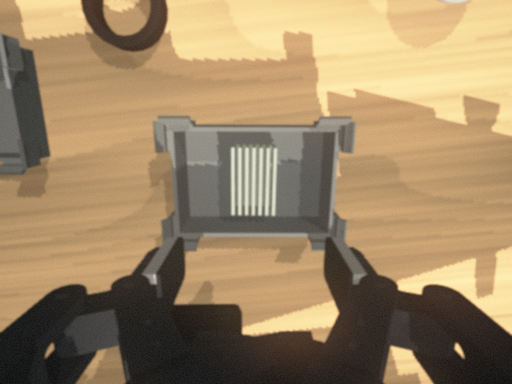

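The heat sink sits centred in the tray at (255,180), clear of the walls. I'll refine the base tray pose from this cloud.

```bash
cat >> h.py <<'E'
def fit(W,c,z0,z1,r=0.125):
    m=(W[...,2]>z0)&(W[...,2]<z1)&(np.hypot(W[...,0]-c[0],W[...,1]-c[1])<r)
    r=cv2.minAreaRect(W[m][:,:2].astype(np.float32)*1000)
    return np.round(r[0],1),np.round(r[1],1),round(r[2],2),m.sum(),np.percentile(W[m][:,2],[50,99]).round(4)
E
python3 - <<'E'
from h import *
W=np.load('w1.npz')['W']
print(fit(W,(.51,-.3),.05,.08),fit(W,(.51,-.3),.06,.08))
for n in('scene','side'):
    W=cloud(snap(n)); print(n,fit(W,(.51,-.3),.05,.08),fit(W,(.472,.307),.05,.08),fit(W,(.617,.0015),.036,.06))
E
```

```text
(array([ 509.6, -300.2]), array([181.4, 130.8]), 83.71, np.int64(5277), array([0.0552, 0.0696])) (array([ 509.6, -300.2]), array([181.4, 130.8]), 83.71, np.int64(1883), array([0.0666, 0.0699]))
scene (array([ 507.5, -300.7]), array([182.9, 130.3]), 83.75, np.int64(321), array([0.056 , 0.0715])) (array([471.5, 306.7]), array([131.6, 181.8]), 14.73, np.int64(707), array([0.0551, 0.0709])) (array([6.163e+02, 4.000e-01]), array([186.3, 130.7]), 83.21, np.int64(499), array([0.0403, 0.0562]))
side (array([ 511.5, -297.9]), array([183.7, 129.4]), 83.79, np.int64(298), array([0.0557, 0.0712])) (array([474.2, 307.3]), array([131.1, 182.4]), 15.07, np.int64(821), array([0.0551, 0.0709])) (array([617.5,   1.6]), array([182.7, 134.1]), 83.55, np.int64(491), array([0.0405, 0.0564]))
```

{"api": "step_arm", "payload": {"moves": [1,-0.06,1,0,0.117,1,-0.06,1,0,0.117,1,-0.06,1,0,0.117,1,-0.06,1,0,0.117]}}

```text
t: 6.88
tcp_pos: [0.4963, -0.0953, 0.27]
tool_rot: [0.991, 0.132, -0.003, -0.002]
force: [-0.0, -0.2, 0.3]
finger_gap: 0.999
gripper_force: 0.0
```

{"api": "step_arm", "payload": {"moves": [1,-0.06,1,0,0,1,-0.06,1,0,0,1,-0.06,1,0,0,1,-0.06,1,0,0]}}

```text
t: 7.38
tcp_pos: [0.4857, 0.1033, 0.2708]
tool_rot: [0.991, 0.132, -0.001, -0.0]
force: [0.4, -0.8, 0.1]
finger_gap: 1.002
gripper_force: 0.0
```

{"api": "step_arm", "payload": {"moves": [0.5,-0.06,1,0,0,0.5,-0.06,1,0,0,0.5,-0.06,1,0,0,0.5,-0.06,1,0,0,0.5,-0.06,1,0,0,0.5,-0.06,1,0,0]}}

```text
t: 8.12
tcp_pos: [0.4749, 0.2989, 0.2714]
tool_rot: [0.992, 0.129, -0.001, 0.001]
force: [0.9, -0.1, -0.6]
finger_gap: 0.496
gripper_force: 0.0
```

```bash
python3 - <<'E'
from h import *
d=snap('wrist');W=cloud(d);np.savez('w2.npz',W=W,c=d['color']);cv2.imwrite('pics/w2.png',d['color'])
print(d['s']['tcp_pos'],d['s']['q'],fit(W,(.4725,.307),.05,.08),fit(W,(.4725,.307),.06,.08))
# rib points
p=np.array([.4725,.307]);a=np.radians(15);ex=np.array([np.cos(a),np.sin(a)]);ey=np.array([-ex[1],ex[0]])
D=W[...,:2]-p;x=D@ex;y=D@ey
m=(abs(x)<.035)&(abs(y)<.02)&(W[...,2]>.048)&(W[...,2]<.06);print(m.sum(),np.percentile(y[m],[1,50,99]),np.median(W[m][:,2]))
E
```

```text
[0.47487648 0.2989107  0.27140081] [ 3.62960946e-01  4.83246200e-01  1.62797107e+00 -8.59956813e-04
  1.03184302e+00  1.67491708e+00] (array([473. , 306.6]), array([131.3, 181.1]), 15.03, np.int64(6781), array([0.0548, 0.0697])) (array([473. , 306.6]), array([131.3, 181.1]), 15.03, np.int64(2138), array([0.0665, 0.07  ]))
864 [-0.00648227 -0.00059891  0.00534902] 0.052712427110237686
```

View pics/w2.png

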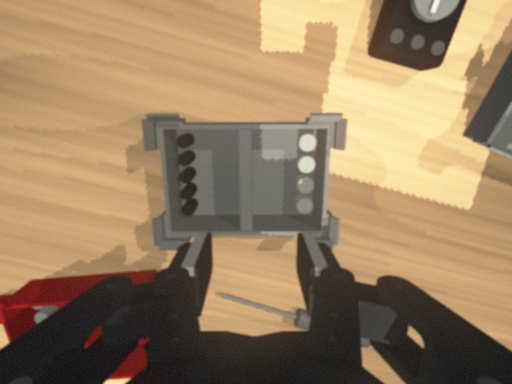

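The deep tray is centred in view, with its rib at (247,180) and parts only at the end walls. The fingers line up with the rib.

{"api": "step_arm", "payload": {"moves": [0.5,-0.005,0.03,-0.3,0,0.5,-0.005,0.03,-0.6,0,0.5,-0.005,0.03,-0.8,0,0.5,-0.005,0.03,-0.89,0,0.5,-0.005,0.03,-0.89,0,0,-0.005,0.03,-0.89,0,0,-0.005,0.03,-0.89,0,0,-0.005,0.03,-0.89,0,0,-0.005,0.03,-0.89,0,0,-0.005,0.03,-0.89,0], "grip_force": 80}}

```text
t: 9.43
tcp_pos: [0.4745, 0.3073, 0.0959]
tool_rot: [0.991, 0.131, 0.002, -0.0]
force: [-0.5, -1.8, 6.2]
finger_gap: 0.126
gripper_force: 79.8
```

{"api": "step_arm", "payload": {"moves": [0,0,0,0.02,0,0,0,0,0.1,0,0,0,0,0.3,0,0,0,0,0.5,0,0,0,0,0.7,0,0,0,0,0.8,0,0,0,0,0.8,0]}}

```text
t: 10.3
tcp_pos: [0.4739, 0.3072, 0.2563]
tool_rot: [0.991, 0.13, 0.002, -0.001]
force: [-0.5, 0.8, -3.8]
finger_gap: 0.126
gripper_force: 78.4
```

{"api": "step_arm", "payload": {"moves": [0,0.06,-1,0,-0.118,0,0.06,-1,0,-0.118,0,0.06,-1,0,-0.118,0,0.06,-1,0,-0.118]}}

```text
t: 10.8
tcp_pos: [0.4848, 0.1036, 0.2529]
tool_rot: [0.998, -0.057, -0.001, 0.0]
force: [-0.7, 0.0, -3.4]
finger_gap: 0.127
gripper_force: 79.0
```

{"api": "step_arm", "payload": {"moves": [0,0.06,-1,0,0,0,0.06,-1,0,0,0,0.06,-1,0,0,0,0.06,-1,0,0]}}

```text
t: 11.3
tcp_pos: [0.498, -0.0961, 0.2533]
tool_rot: [0.998, -0.057, 0.0, 0.0]
force: [0.1, 1.2, -3.7]
finger_gap: 0.125
gripper_force: 79.5
```

{"api": "step_arm", "payload": {"moves": [0,0.06,-1,0,0,0,0.06,-1,0,0,0,0.06,-1,0,0,0,0.06,-1,0,0]}}

```text
t: 11.8
tcp_pos: [0.5101, -0.2959, 0.2532]
tool_rot: [0.998, -0.056, 0.0, 0.0]
force: [-0.6, 0.3, -2.7]
finger_gap: 0.128
gripper_force: 79.7
```

{"api": "step_arm", "payload": {"moves": [0,0,-0.03,-0.1,0,0,0,-0.03,-0.22,0,0,0,-0.03,-0.22,0,0,0,-0.03,-0.22,0]}}

```text
t: 12.3
tcp_pos: [0.5098, -0.2979, 0.2101]
tool_rot: [0.999, -0.054, -0.0, -0.0]
force: [-0.0, 0.4, -3.6]
finger_gap: 0.127
gripper_force: 79.5
```

```bash
python3 - <<'E'
from h import *
for n in('wrist','scene','side'):
    d=snap(n);W=cloud(d);print(n,d['s']['tcp_pos'],fit(W,(.51,-.3),.16,.195),fit(W,(.51,-.3),.174,.195),fit(W,(.51,-.3),.05,.075))
    if n=='scene':cv2.imwrite('pics/s2.png',cv2.resize(d['color'][80:240,130:330],None,fx=3,fy=3))
    r=np.hypot(W[...,0]-.51,W[...,1]+.3)<.12;z=W[...,2][r];print(np.histogram(z[(z>.1)&(z<.3)],bins=20,range=(.1,.3))[0])
E
```

```text
wrist [ 0.50984002 -0.29786786  0.21011767] (array([ 527.5, -299.9]), array([176.1,  92. ]), 83.81, np.int64(37404), array([0.1693, 0.1944])) (array([ 535.9, -300.8]), array([176.1,  75. ]), 83.81, np.int64(15340), array([0.1823, 0.1947])) (array([ 565.8, -306.3]), array([181.3,  18.3]), 83.8, np.int64(3209), array([0.0559, 0.0698]))
[    0 18425  3277  7869  6644  5450 20355  6904  5916  6547  6849 11509
  9959  2692     0     0     0     0     0     0]
scene [ 0.51004021 -0.29835396  0.21062731] (array([ 506.9, -297.7]), array([182.6, 128.9]), 84.24, np.int64(505), array([0.1689, 0.1896])) (array([ 506.9, -297.7]), array([182.6, 128.9]), 84.24, np.int64(136), array([0.1813, 0.1929])) (array([ 508. , -299.1]), array([180.2, 129.7]), 83.91, np.int64(201), array([0.0556, 0.0699]))
[  0 118 158 216 177 191 303 116  82  11  26  29  29  57  41  18  32  59
  65  55]
side [ 0.51006273 -0.29869773  0.21086883] (array([ 513.1, -269.3]), array([126.6, 131.5]), 83.7, np.int64(382), array([0.1691, 0.1932])) (array([ 527. , -246.1]), array([124.7, 131.5]), 22.95, np.int64(124), array([0.183 , 0.1942])) (array([ 512.6, -290. ]), array([168.7, 129. ]), 84.99, np.int64(173), array([0.0555, 0.0712]))
[  0  61 155 169 160 164 213  82  67  34  46  41  43  62  53  26  30  49
  50  51]
```

View pics/s2.png

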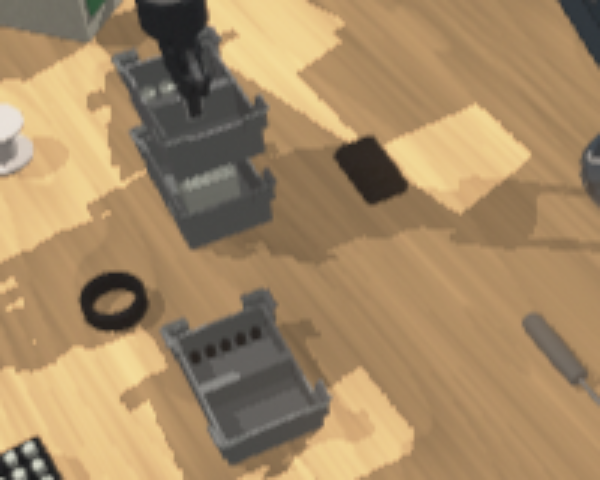

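The deep tray hangs level over the base at (190,100), offset by about 2 mm. I'll lower it gently.

{"api": "step_arm", "payload": {"moves": [0,0.003,-0.006,-0.06,-0.002,0,0.003,-0.006,-0.12,-0.002,0,0.003,-0.006,-0.17,-0.002,0,0.003,-0.006,-0.21,-0.002,0,0.003,-0.006,-0.24,-0.002,0,0.003,-0.006,-0.26,-0.002,0,0.003,-0.006,-0.275,-0.002,0,0.003,-0.006,-0.285,-0.002,0,0.003,-0.006,-0.29,-0.002,0,0.003,-0.006,-0.295,-0.002,0,0.003,-0.006,-0.295,-0.002]}}

```text
t: 13.82
tcp_pos: [0.5101, -0.3004, 0.1511]
tool_rot: [0.998, -0.058, 0.0, 0.0]
force: [0.0, -1.3, -2.0]
finger_gap: 0.126
gripper_force: 80.0
```

{"api": "step_arm", "payload": {"moves": [0,0,0,-0.005,0,0,0,0,-0.008,0,0,0,0,-0.008,0]}}

```text
t: 14.2
tcp_pos: [0.51, -0.3004, 0.1509]
tool_rot: [0.998, -0.058, 0.0, 0.0]
force: [-2.9, 1.9, 7.4]
finger_gap: 0.127
gripper_force: 81.3
```

{"api": "step_arm", "payload": {"moves": [0.5,0,0,0,0,0.5,0,0,0,0,0.5,0,0,0,0,0.5,0,0,0,0,0.5,0,0,0.3,0,0.5,0,0,0.6,0,0.5,0,0,0.9,0,0.5,0,0,0.9,0,0.5,0,0,0.9,0]}}

```text
t: 15.32
tcp_pos: [0.5095, -0.2999, 0.3289]
tool_rot: [0.998, -0.058, -0.0, -0.0]
force: [-0.0, 0.1, -0.1]
finger_gap: 0.503
gripper_force: 0.0
```

```bash
python3 - <<'E'
from h import *
for n in('wrist','scene','side'):
    d=snap(n);W=cloud(d);print(n,d['s']['tcp_pos'],fit(W,(.51,-.3),.105,.14),fit(W,(.51,-.3),.05,.075))
    if n!='wrist':print(fit(W,(.617,.0015),.036,.06))
E
```

```text
wrist [ 0.50954752 -0.29992642  0.32889131] (array([ 508.2, -300.2]), array([181.2, 130.5]), 83.4, np.int64(6686), array([0.1099, 0.1246])) (array([ 516. , -300.8]), array([169.9, 118.6]), 83.5, np.int64(10312), array([0.0588, 0.0746]))
scene [ 0.50924339 -0.29965909  0.32783387] (array([ 506. , -300.1]), array([184.9, 131.1]), 83.02, np.int64(405), array([0.1101, 0.1247])) (array([ 508. , -300.2]), array([182.6, 130.8]), 84.1, np.int64(539), array([0.0643, 0.0749]))
(array([6.164e+02, 1.000e-01]), array([183.2, 130.8]), 83.54, np.int64(507), array([0.0402, 0.0559]))
side [ 0.50919603 -0.29964958  0.32731808] (array([ 510.4, -299. ]), array([180.8, 130.5]), 83.78, np.int64(376), array([0.11  , 0.1258])) (array([ 512.5, -294.1]), array([171.2, 130.5]), 84.54, np.int64(442), array([0.0652, 0.0747]))
(array([619.6,   1.9]), array([182.1, 130.8]), 83.15, np.int64(490), array([0.0406, 0.0565]))
```

The rim reads 0.110 m, so the deep tray is seated. Next is the shallow tray.

{"api": "step_arm", "payload": {"moves": [0.5,0.3,0.8,0,0,0.5,0.3,0.8,0,0,0.5,0.3,0.8,0,0,0.5,0.3,0.8,0,0]}}

```text
t: 15.98
tcp_pos: [0.5701, -0.1369, 0.3275]
tool_rot: [0.998, -0.055, -0.002, -0.001]
force: [-0.8, -1.2, 1.0]
finger_gap: 0.5
gripper_force: 0.0
```

{"api": "step_arm", "payload": {"moves": [0.5,0.24,0.7,-0.35,0,0.5,0.24,0.7,-0.35,0,0.5,0.24,0.7,-0.35,0,0.5,0.24,0.7,-0.35,0,0.5,0.24,0.7,-0.35,0]}}

```text
t: 16.6
tcp_pos: [0.6179, -0.0017, 0.2587]
tool_rot: [0.998, -0.058, -0.001, 0.0]
force: [-0.3, -0.5, 0.0]
finger_gap: 0.499
gripper_force: 0.0
```

```bash
python3 - <<'E'
from h import *
d=snap('wrist');W=cloud(d);cv2.imwrite('pics/w3.png',d['color'])
c=np.array([.6175,.001]);print(d['s']['tcp_pos'],d['s']['q'].round(2) if hasattr(d['s']['q'],'round') else '',fit(W,c,.036,.06),fit(W,c,.045,.06))
a=np.radians(-6.6);ex=np.array([np.cos(a),np.sin(a)]);ey=np.array([-ex[1],ex[0]])
D=W[...,:2]-c;x=D@ex;y=D@ey
m=(abs(x)<.035)&(abs(y)<.02)&(W[...,2]>.033)&(W[...,2]<.043);print(m.sum(),np.percentile(y[m],[1,50,99]),np.median(W[m][:,2]))
E
```

```text
[ 0.61787628 -0.00167755  0.25874574] [-0.18  0.57  1.49 -0.    1.08  1.5 ] (array([6.182e+02, 3.000e-01]), array([181.3, 130.9]), 83.35, np.int64(6576), array([0.04  , 0.0546])) (array([6.182e+02, 3.000e-01]), array([181.3, 130.9]), 83.35, np.int64(2124), array([0.0516, 0.055 ]))
856 [-0.00632842 -0.00045583  0.00536319] 0.03768398479774235
```

View pics/w3.png

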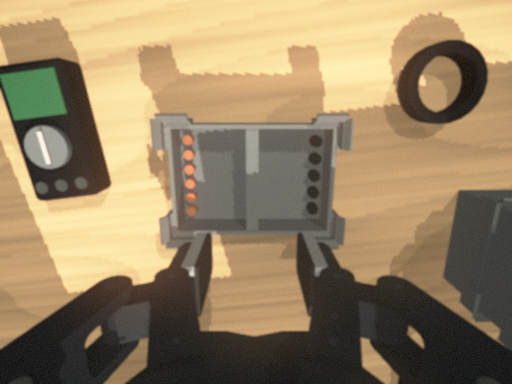

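The shallow tray is centred with its rib at (252,180), and the meter and tape are clear of the gripper.

{"api": "step_arm", "payload": {"moves": [0.5,0.002,0.005,-0.3,0,0.5,0.002,0.005,-0.6,0,0.5,0.002,0.005,-0.8,0,0.5,0.002,0.005,-0.875,0,0.5,0.002,0.005,-0.875,0,0,0.002,0.005,-0.875,0,0,0.002,0.005,-0.875,0,0,0.002,0.005,-0.875,0,0,0.002,0.005,-0.875,0,0,0.002,0.005,-0.875,0]}}

```text
t: 17.9
tcp_pos: [0.6197, 0.0003, 0.0867]
tool_rot: [0.998, -0.058, 0.002, 0.0]
force: [-0.4, -1.4, 7.1]
finger_gap: 0.12
gripper_force: 80.7
```

{"api": "step_arm", "payload": {"moves": [0,0,0,0.02,0,0,0,0,0.1,0,0,0,0,0.3,0,0,0,0,0.6,0,0,0,0,0.8,0,0,0,0,1,0,0,0,0,1,0]}}

```text
t: 18.77
tcp_pos: [0.62, 0.0006, 0.2888]
tool_rot: [0.998, -0.058, 0.004, 0.001]
force: [0.6, 0.0, -3.2]
finger_gap: 0.122
gripper_force: 79.4
```

{"api": "step_arm", "payload": {"moves": [0,-0.3,-0.8,0,0,0,-0.3,-0.8,0,0,0,-0.3,-0.8,0,0,0,-0.3,-0.8,0,0]}}

```text
t: 19.27
tcp_pos: [0.5565, -0.1621, 0.2827]
tool_rot: [0.998, -0.06, -0.002, -0.0]
force: [0.2, 0.9, -3.6]
finger_gap: 0.124
gripper_force: 79.4
```

{"api": "step_arm", "payload": {"moves": [0,-0.248,-0.704,0,0,0,-0.248,-0.704,0,0,0,-0.248,-0.704,0,0,0,-0.248,-0.704,-0.1,0,0,-0.248,-0.704,-0.17,0,0,-0.248,-0.704,-0.17,0,0,-0.248,-0.704,-0.17,0]}}

```text
t: 20.15
tcp_pos: [0.5093, -0.2995, 0.2503]
tool_rot: [0.998, -0.057, 0.0, -0.0]
force: [0.0, 0.8, -2.7]
finger_gap: 0.119
gripper_force: 79.6
```

```bash
python3 - <<'E'
from h import *
for n in('scene','side'):
    d=snap(n);W=cloud(d);print(n,d['s']['tcp_pos'],fit(W,(.51,-.3),.195,.215),fit(W,(.51,-.3),.105,.13))
    if n=='side':cv2.imwrite('pics/s3.png',cv2.resize(d['color'][60:200,230:370],None,fx=4,fy=4))
E
```

```text
scene [ 0.50930241 -0.29948056  0.25034086] (array([ 504.8, -299.2]), array([180.9, 127.5]), 84.18, np.int64(449), array([0.2024, 0.2147])) (array([ 506.7, -300.9]), array([183.9, 130. ]), 83.23, np.int64(211), array([0.1111, 0.126 ]))
side [ 0.50937257 -0.2997203   0.25074465] (array([ 510.6, -293.4]), array([165.1, 124.6]), 83.37, np.int64(332), array([0.2024, 0.2146])) (array([ 514.8, -261.6]), array([107.6, 128.7]), 84.89, np.int64(208), array([0.1099, 0.1255]))
```

View pics/s3.png

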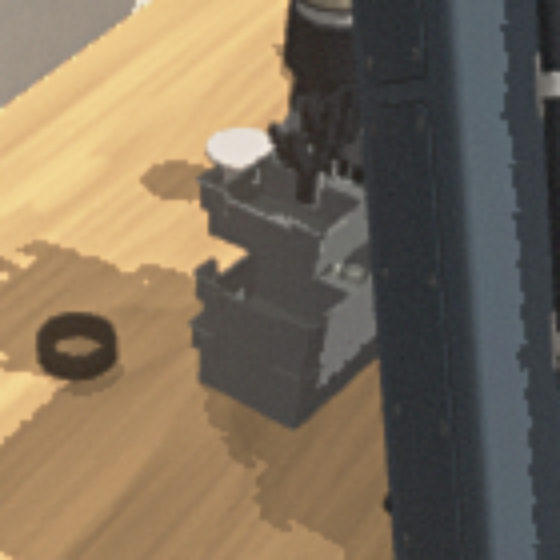

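The shallow tray hangs level at (280,210) above the seated deep tray. It's within 2 mm of centred, so I'll lower it.

{"api": "step_arm", "payload": {"moves": [0,0.004,-0.006,-0.06,-0.001,0,0.004,-0.006,-0.11,-0.001,0,0.004,-0.006,-0.15,-0.001,0,0.004,-0.006,-0.18,-0.001,0,0.004,-0.006,-0.205,-0.001,0,0.004,-0.006,-0.225,-0.001,0,0.004,-0.006,-0.24,-0.001,0,0.004,-0.006,-0.25,-0.001,0,0.004,-0.006,-0.258,-0.001,0,0.004,-0.006,-0.264,-0.001,0,0.004,-0.006,-0.264,-0.001]}}

```text
t: 21.62
tcp_pos: [0.5096, -0.3013, 0.1975]
tool_rot: [0.998, -0.059, -0.0, -0.0]
force: [0.9, 0.2, -2.4]
finger_gap: 0.122
gripper_force: 79.6
```

{"api": "step_arm", "payload": {"moves": [0,0,0,-0.004,0,0,0,0,-0.008,0,0,0,0,-0.008,0]}}

```text
t: 22.0
tcp_pos: [0.5096, -0.3014, 0.1966]
tool_rot: [0.998, -0.059, 0.0, 0.0]
force: [-2.2, 1.0, 4.9]
finger_gap: 0.125
gripper_force: 80.5
```

Contact is made and it's supported, so I'll release and retreat.

{"api": "step_arm", "payload": {"moves": [0.5,0,0,0,0,0.5,0,0,0,0,0.5,0,0,0,0,0.5,0,0,0,0,0.5,0,0,0.3,0,0.5,0,0,0.6,0,0.5,0,0,0.9,0,0.5,0,0,0.9,0,0.5,0,0,0.9,0]}}

```text
t: 23.12
tcp_pos: [0.5092, -0.3009, 0.3755]
tool_rot: [0.998, -0.059, -0.0, -0.0]
force: [-0.5, -0.3, -0.1]
finger_gap: 0.499
gripper_force: 0.0
```

```bash
python3 - <<'E'
from h import *
for n in('wrist','scene','side'):
    d=snap(n);W=cloud(d);print(n,d['s']['tcp_pos'],d['s']['finger_gap'],fit(W,(.51,-.3),.145,.17),fit(W,(.51,-.3),.105,.13),fit(W,(.51,-.3),.05,.075))
    if n=='wrist':cv2.imwrite('pics/w4.png',d['color'])
E
```

```text
wrist [ 0.50915892 -0.30094671  0.37547748] 0.4994160752162088 (array([ 507.6, -301.2]), array([181.2, 130.6]), 83.18, np.int64(6434), array([0.1499, 0.1646])) (array([ 514.6, -301.4]), array([179.9, 117.2]), 83.18, np.int64(12548), array([0.1139, 0.1281])) (array([ 568.5, -306.9]), array([169.2,  12. ]), 84.02, np.int64(381), array([0.063 , 0.0745]))
scene [ 0.50887313 -0.30070945  0.37434475] 0.49888959131391175 (array([ 506.6, -301.3]), array([181.5, 130.6]), 82.7, np.int64(431), array([0.15  , 0.1649])) (array([ 506.4, -299.1]), array([180.3, 130.2]), 83.33, np.int64(742), array([0.1162, 0.1295])) (array([ 507.7, -298.5]), array([181.3, 130.7]), 83.72, np.int64(275), array([0.0638, 0.0747]))
side [ 0.50883749 -0.30069195  0.37385625] 0.4957887814240758 (array([ 510.5, -299.6]), array([181. , 128.3]), 83.45, np.int64(394), array([0.1497, 0.1651])) (array([ 505.3, -292.3]), array([173.2, 127.3]), 79.67, np.int64(672), array([0.1181, 0.1296])) (array([ 485.1, -253.4]), array([192.6, 101.8]), 41.14, np.int64(292), array([0.0634, 0.0744]))
```

View pics/w4.png

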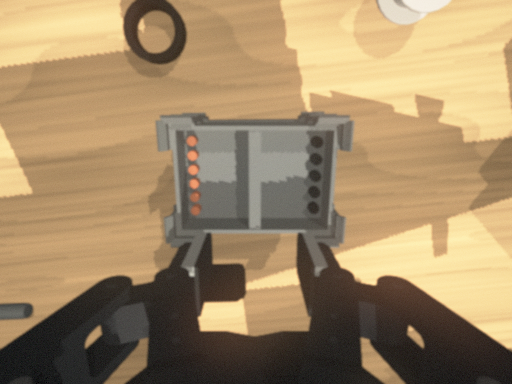

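The stack is square with the shallow tray on top at (255,180). Its rim is at 0.150 m, which is seated height, and the fingers are clear.

```bash
python3 -c "
from station import manip
print(manip.sign_off())"
```

```text
the job is handed in; nothing more can be done
None
```

The job is handed in: the heat sink is in the bottom tray, and the deep and shallow trays are stacked on it at seated height by the final camera check (rims at 0.110 m and 0.150 m); no verdict came back.

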